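# Take the straightedge out of its narrow-mouthed case

### The job

Open the hinged blue lid of the straightedge case all the way, until it rests on its stop. Then take the long aluminium bar out of the case: it is longer than the opening and one end lies under the fixed deck, so tilt it and draw it out slantwise. Finish while still holding the bar in the gripper, still, with its whole length at least 5 cm higher than the top of the case and touching nothing else, the lid left open and the things around the case left undisturbed.

Things in the scene. Friction and masses are not known exactly. Their poses are not given: they have to be found in the camera images.
- case: grey straightedge case fixed to the bench, outside 140 (x) x 275 (y) x 72 mm high, walls 5, floor 6 thick. Origin: centre of its underside; at yaw 0 x points away from the robot, y left, z up. Inside, 130 x 265 mm; two blue cross ledges 10 wide, top at z = 22 mm, at y = -98 and +98, carry the bar
- opening (a point): centre of the case's top opening at rim height (z = 72): 130 mm along case x, 175 mm along case y (y = -132.5 to +42.5), closed by the lid at the start
- deck_edge (a point): middle of the yellow-marked edge where the opening meets the fixed deck, at case (0, 42.5, 72) mm. The deck, 4 mm thick (underside z = 68), roofs the case from here to its left end; the hollow beneath it goes on to y = +132.5
- lid (a joint): angle of the blue lid (140 x 180 x 6 mm), 0 = shut flat on the case, 1.75 rad = fully open, leaning back a little past upright on its stop. It opens upward about the case's y axis, its hinge on the far (+x) long side. A friction hinge: about 2 N at the pull moves it, and it stays where it is left; it may start slightly ajar
- lid_hinge (a point): mid-point of the lid's hinge axis, at case (70, -47.5, 72) mm; the axis runs along the case's y
- lid_pull (a point): grip point of the lid's orange tongue, 16 mm wide (case y), 10 thick, which sticks out 39 mm beyond the lid's near edge in the lid's plane. Mid-width, mid-thickness, 28 mm beyond that edge; with the lid shut 168 mm nearer than the hinge axis and 4 mm above it; turns with the lid. Pinched across its width, it can turn between the fingers
- bar: loose aluminium straightedge bar, 12 (x) x 240 (y) x 16 (z) mm, orange ends, 90 to 180 g. Origin: centre of its underside; y along its length, about parallel to the case's y. It lies in the case on the ledges, underside at z = 22 mm, its left (+y) end under the deck
- bar_right (a point): centre of the bar's -y end face (the end under the lid)
- bar_left (a point): centre of the bar's +y end face (the end under the fixed deck)
- insert: bystander: steel mould insert block 50 x 50 x 40 mm on the bench beside the case; origin centre of underside
- vial: bystander: small glass jar with green cap, 38 mm across, 55 mm high, on the bench beside the case; origin centre of underside
- driver: bystander: screwdriver lying on the bench on the far side of the case

How it is judged (in metres and radians):
On the way, in this order (a step that is already met when the one before it is completed fails the run):
1. the lid is open and resting on its stop (past 1.68 of 1.75 rad) (value of joint lid above 1.68 rad), for 0.2 s.
2. the bar slants through the opening: its right end above the rim while its left end is still below the deck (height (world z) of bar_right above 0.076 m and height (world z) of bar_left below 0.068 m), for 0.05 s.
At the end, for the whole second after the job is handed in: the lid is past 1.65 rad; the bar is gripped by the fingers (over 2 N), at rest (under 30 mm/s and 0.2 rad/s), both its ends more than 43 mm above the top of the case, and neither the case, its lid nor a bystander touches it (under 0.3 N) (value of joint lid above 1.65 rad and height (world z) of each of bar_right, bar_left above 0.115 m and contact force between bar and the fingers above 2 N and contact force between bar and case below 0.3 N and contact force between bar and insert below 0.3 N and contact force between bar and vial below 0.3 N and contact force between bar and driver below 0.3 N and linear speed of bar below 0.03 m/s and angular speed of bar below 0.2 rad/s); the arm keeps its last pose, push and grip.
It fails at once if the steel insert is shifted by more than 30 mm (distance of insert from where it was at the start of the episode above 0.03 m).
It fails at once if the jar is shifted by more than 30 mm (distance of vial from where it was at the start of the episode above 0.03 m).
It fails at once if the screwdriver is shifted by more than 30 mm (distance of driver from where it was at the start of the episode above 0.03 m).
It also fails if it takes over 58 s, if anything falls off the work surface, if the arm or the gripper's body presses on something with over 40 N, if the wrist force passes 120 N, or if a joint passes its speed limit or range.

### The arm

A 6-joint arm with a two-finger parallel gripper is mounted at the origin on the work surface. World frame = base frame: x ahead of the robot, y to its left, z up, the work surface at z = 0. Lengths are in mm, angles in rad, forces in N, time in s.
With the tool pointing down it reaches from about 350 to 775 mm from the base axis. Payload 7.3 kg.
Tool frame: the origin (TCP) lies midway between the tips of the shut fingers; the grasp point (between the pads) lies 19 mm behind it; z points along the fingers, y is the line along which they close (so a half turn about z gives the same grasp; the last joint's range is limited). The gripper opens to 92 mm and grips with 3 to 60 N. Pads are 19 mm wide; open, the fingers measure 130 mm over their backs; the gripper's body (75 mm by 190 mm) begins 47 mm behind the grasp point.
Start: joints at [-1.472, 0.342, 1.524, -0, 1.275, -0.146], TCP at [127.262, -509.362, 226.741] pointing down, gripper open.
Joint ranges: [-2.53, 2.53], [-0.77, 2.02], [0.04, 2.7], [-1, 4.14], [0.28, 2.66], [-3.11, 3.11]. Speed limits (rad/s): [2.57, 2.57, 3.14, 3.14, 3.14, 3.14].

### API

Orientations are given as [roll, pitch, yaw] about the fixed x, y, z axes, in that order (R = Rz(yaw) Ry(pitch) Rx(roll)).
In Python, from plant import monitor, optics, workorder gives the robot as it stands. The module is installed in compiled form; this text tells all that it offers.
- The arm moves only by the tool servo_tool, never from a script. Its arguments are lists of equal length, an entry for each row: "linear": the shift along the tool's x, y, z as a fraction of full scale, a list of three; "spin": the turn about the tool's z as a fraction of full scale. In form: {"linear": [[dx, dy, dz], ...], "spin": [spin, ...]}. A call has exactly 8 rows; each row shifts and turns the commanded pose from where the row before left it, along the tool's axes as they then stand; what a row does not reach is not made up. Full scale, the value 1, is 200 mm for a shift and 90 degrees for a turn. A row lasts 1/8 s, in which the tool goes at most 62.5 mm and 10.7 degrees, less where a joint would pass 70% of its speed; a pose out of reach is approached as far as the arm can. A call with a number of a shift or a turn outside -1 to 1 is refused whole. A call with a gripper value outside its range is refused whole. "hand" is the opening, from -1 (shut) to 1 (fully open), set as the call begins (left out, the last holds). The fingers move at their own pace and stop on an object; the grip force is fixed at half the most. Time passes only in rows, so rows that do not move let the fingers close, or fill a call up. It gives the time, the measured TCP pose, the force, the opening and the grip force at its end, in the units of the state.
- monitor.get_obs(): the state, without advancing time (a new reading comes with each control period).
- optics.capture(name): name is "scene" or "top" or "wrist"; returns a dict with "frame" (400x640x3 uint8, blue, green, red), "K" (3x3 intrinsics, pixels), "world_to_cam" (4x4, takes a point from world to camera coordinates). Camera axes: x right, y down, z forward; pixel columns grow to the right and rows downward; lengths in mm; the calibration is good to about 2 mm. A picture is of the moment at which its call begins. There is no depth.
- workorder.close_job(): hands the job in; it is judged then, once.
The state is a dict: "time": time; "joint_positions": joint angles; "dq": joint speeds; "tau": joint torques, N m; "tool_pos": TCP position; "tcp_rot": TCP orientation; "contact_force": force on the tool from outside, world axes, zero at the start; "moment": the same for the moment, N m; "grip_width": finger opening in mm; "finger_force": force on a finger pad.
Only numpy, scipy, OpenCV 4.12 (cv2) and the standard library are available. Lean on these libraries where they do the work, as an engineer would, in place of code of your own. Each camera call takes 0.05 s, during which the arm holds its last target. There are 200 camera calls.

## Working session

There is one attempt and no reset: what is moved stays moved. The work goes in short steps, Python scripts to look and compute and a tool call to move; the robot and the scene stay as the last step left them, time stands still between calls to the robot, and variables do not carry over. Pictures are saved under pics/ and viewed, at most 13 in all, crops included, and the job is handed in when it is done.

Besides the shell and the picture viewer there is one more tool, called after "Call:" as name(argument=value, ...), one argument or row to a line, values as JSON. servo_tool: Moves the arm, as the interface text tells. Shift numbers are shares of 200 mm and turn numbers shares of 90 degrees, none past 1 either way. Its arguments: {"type":"object","properties":{"linear":{"type":"array","items":{"type":"array","items":{"type":"number","minimum":-1,"maximum":1}}},"spin":{"type":"array","items":{"type":"number","minimum":-1,"maximum":1}},"hand":{"type":"number"}},"required":["linear","spin"]}

```bash
mkdir -p pics; cat > h.py <<'E'
import numpy as np, cv2
from plant import monitor, optics, workorder
def cap(n,f=None):
    c=optics.capture(n)
    if f: cv2.imwrite('pics/'+f,c['frame'])
    return c
def ray(c,u,v):
    M=np.linalg.inv(c['world_to_cam']); d=M[:3,:3]@np.linalg.inv(c['K'])@[u,v,1]
    return M[:3,3],d/np.linalg.norm(d)
def onz(c,u,v,z):
    o,d=ray(c,u,v); return o+d*(z-o[2])/d[2]
def tri(a,pa,b,pb):
    o1,d1=ray(a,*pa);o2,d2=ray(b,*pb)
    s=np.linalg.lstsq(np.c_[d1,-d2],o2-o1,rcond=None)[0]
    p,q=o1+d1*s[0],o2+d2*s[1]; return (p+q)/2,np.linalg.norm(p-q)
def proj(c,p):
    x=c['K']@(c['world_to_cam']@np.r_[p,1])[:3]; return x[:2]/x[2]
def blobs(c,name,lo,hi,amin=15):
    h=cv2.cvtColor(c['frame'],cv2.COLOR_BGR2HSV); m=cv2.inRange(h,np.array(lo),np.array(hi))
    for k in cv2.findContours(m,cv2.RETR_EXTERNAL,cv2.CHAIN_APPROX_NONE)[0]:
        a=cv2.contourArea(k)
        if a>amin: print(name,a,np.round(np.r_[cv2.minAreaRect(k)[0]],1),cv2.boxPoints(cv2.minAreaRect(k)).round(1).tolist())
E
python3 - <<'E'
from h import *
o=monitor.get_obs();print({k:np.round(v,3) for k,v in o.items()})
for n in('scene','top'):
    c=cap(n,n+'0.png'); print(n,np.linalg.inv(c['world_to_cam'])[:3,3].round())
    blobs(c,'blue',(100,90,40),(125,255,255),100);blobs(c,'or',(5,130,80),(18,255,255));blobs(c,'yel',(22,120,80),(35,255,255))
E
```

```text
{'time': np.float64(0.0), 'joint_positions': array([-1.472,  0.343,  1.525, -0.   ,  1.275, -0.146]), 'dq': array([-0.002, -0.   ,  0.001, -0.   ,  0.001, -0.   ]), 'tau': array([  0.   , -43.125, -24.422,   0.072,   0.056,  -0.   ]), 'tool_pos': array([ 127.196, -508.934,  226.039]), 'tcp_rot': array([-3.14 , -0.   ,  0.245]), 'contact_force': array([-0.359, -0.168,  0.898]), 'moment': array([ 0.001, -0.008,  0.023]), 'finger_force': np.float64(0.0), 'grip_width': np.float64(91.897)}
scene [849. 362. 643.]
blue 1674.5 [312.5 379. ] [[271.0, 399.0], [271.0, 359.0], [354.0, 359.0], [354.0, 399.0]]
blue 4276.0 [315.4 150.7] [[268.79998779296875, 131.3000030517578], [331.5, 102.80000305175781], [362.0, 170.10000610351562], [299.29998779296875, 198.60000610351562]]
blue 3759.5 [41.5 39. ] [[-0.0, 0.0], [83.0, 0.0], [83.0, 78.0], [0.0, 78.0]]
or 25.5 [472.7 118.7] [[464.0, 114.0], [467.3999938964844, 110.30000305175781], [481.5, 123.4000015258789], [478.1000061035156, 127.0]]
or 543.0 [455.5  94.1] [[436.0, 92.4000015258789], [458.29998779296875, 74.5999984741211], [475.1000061035156, 95.
[... 674 characters left out ...]
 13.600000381469727], [626.2000122070312, 23.600000381469727], [623.0, 30.0]]
top [424.  64. 985.]
blue 6585.5 [392.2 241. ] [[338.70001220703125, 268.6000061035156], [350.6000061035156, 197.60000610351562], [445.6000061035156, 213.39999389648438], [433.79998779296875, 284.5]]
blue 9071.5 [152.5 129. ] [[81.69999694824219, 96.30000305175781], [222.0, 93.69999694824219], [223.3000030517578, 161.6999969482422], [83.0, 164.3000030517578]]
or 204153.5 [319.5 236.5] [[-0.0, 74.0], [639.0, 74.0], [639.0, 399.0], [0.0, 399.0]]
yel 121.5 [342.6 233.1] [[335.70001220703125, 266.8999938964844], [346.79998779296875, 198.8000030517578], [349.6000061035156, 199.3000030517578], [338.5, 267.3999938964844]]
```

View pics/top0.png

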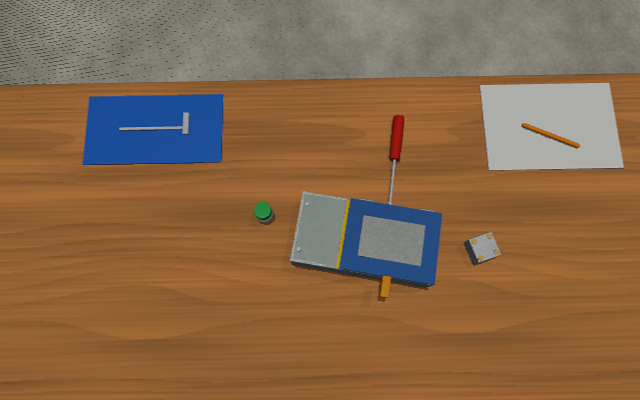

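View pics/scene0.png

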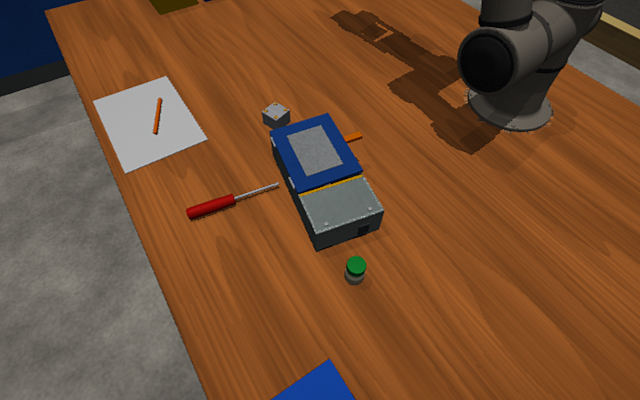

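The top view shows the case around pixel (365,238), the tongue at (384,288), the insert at (482,247), the jar at (264,212) and the driver tip at (390,204), close to the case's far side. The scene view shows the tongue at (353,137) and the yellow edge from (318,189) to (362,175).

```bash
python3 - <<'E'
from h import *
a=cap('top');b=cap('scene')
for c,p in((a,(384,290)),(b,(353,138))): print(cv2.cvtColor(c['frame'],cv2.COLOR_BGR2HSV)[p[1],p[0]])
for c in(a,b):
    blobs(c,'tongue',(8,215,120),(20,255,255),10); blobs(c,'green',(50,100,40),(80,255,255),30);blobs(c,'red',(172,120,50),(180,255,255),30)
for n,p,q in(('yel far',(348.2,199.1),(317.7,189)),('yel near',(337.1,267.2),(362.2,175.2)),('lidfarR',(441,211.5),(270,129)),('lidnearR',(434,285),(330,114))):
    print(n,*[np.round(x,1) for x in tri(a,p,b,q)])
E
```

```text
[ 19 218 174]
[ 13 252 181]
tongue 141.5 [384.9 286.5] [[379.3999938964844, 296.1000061035156], [382.29998779296875, 275.79998779296875], [390.3999938964844, 276.8999938964844], [387.5, 297.20001220703125]]
tongue 135.0 [550.5 135. ] [[522.2999877929688, 125.9000015258789], [523.4000244140625, 122.9000015258789], [578.7000122070312, 144.10000610351562], [577.5999755859375, 147.10000610351562]]
green 217.0 [262.5 210.5] [[250.5, 210.5], [262.5, 198.5], [274.5, 210.5], [262.5, 222.5]]
tongue 80.5 [352.1 135.8] [[342.70001220703125, 136.1999969482422], [359.6000061035156, 130.10000610351562], [361.5, 135.5], [344.6000061035156, 141.5]]
tongue 59.5 [156.9 115.1] [[153.1999969482422, 131.89999389648438], [158.0, 97.9000015258789], [160.6999969482422, 98.19999694824219], [155.8000030517578, 132.3000030517578]]
green 243.5 [356.  264.5] [[347.0, 256.0], [365.0, 256.0], [365.0, 273.0], [347.0, 273.0]]
yel far [636.   17.7 102.2] 29.5
yel near [520.3  30.1  70.4] 1.0
lidfarR [ 621.4 -171.5   85.5] 2.5
lidnearR [ 481.4 -148.3   79.1] 5.2
```

```bash
python3 - <<'E'
from h import *
a=cap('top');b=cap('scene')
A=onz(a,348.2,199.1,72);B=onz(a,337.1,267.2,72)
print('yel top',A,B,np.linalg.norm(A-B))
print('yel scene',onz(b,317.7,189,72),onz(b,362.2,175.2,72))
x=(A-B)[:2];yaw=np.arctan2(x[1],x[0]);print('yaw',yaw)
c,s=np.cos(yaw),np.sin(yaw);R=np.array([[c,-s],[s,c]])
for nm,p in(('farR78',onz(a,441,211.5,78)),('nearR78',onz(a,434,285,78)),('tong end',onz(a,383.4,296.6,78)),('deckfarL72',onz(a,303.5,192,72)),('deck nearL',onz(a,291,262.5,72))): print(nm,p.round(1),(R.T@(p-(A+B)/2)[:2]).round(1))
print('tongue tri',tri(a,(383.6,296.2),b,(360.8,132.8)))
print('tongue root',tri(a,(386.3,276.3),b,(343.7,139)))
print('vial',tri(a,(262.7,210.5),b,(356,264.5)))
print('ins',onz(a,484,242,40),'drv tip',onz(a,390.5,205,5),onz(a,398,115,10))
c=cv2.resize(b['frame'][90:260,250:400],None,fx=4,fy=3.5,interpolation=2);d=cv2.resize(a['frame'][170:310,270:470],None,fx=4,fy=4)
cv2.imwrite('pics/c1.png',c)
E
```

```text
yel top [653.61200431   4.44647494  72.        ] [520.44005965  29.81060996  72.        ] 135.56587398662825
yel scene [615.66836902  12.17381642  72.        ] [520.96907413  31.4784876   72.        ]
yaw -0.18820737756560538
farR78 [ 624.  -174.4   78. ] [  72.1 -181.2]
nearR78 [ 483.3 -150.5   78. ] [ -70.5 -184.1]
tong end [463.6 -54.8  78. ] [-107.8  -93.7]
deckfarL72 [669.7  92.2  72. ] [67.2 89.2]
deck nearL [531.  117.5  72. ] [-73.8  88.1]
tongue tri (array([463.6438493 , -53.48714974,  89.0003239 ]), np.float64(0.6387950086746961))
tongue root (array([501.04112307, -61.81840943,  83.14537359]), np.float64(1.2534527136469533))
vial (array([639.22147021, 175.09756997,  48.32854938]), np.float64(0.28422347408633575))
ins [ 568.59740094 -265.21735267   40.        ] drv tip [656.01914564 -88.48218618   5.        ] [ 857.09914375 -114.68810556   10.        ]
```

View pics/c1.png

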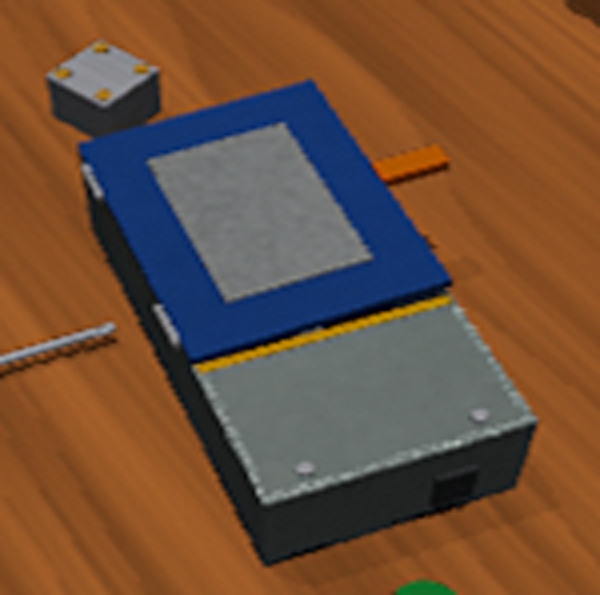

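The crop shows the lid slightly ajar, with the yellow edge at scene pixels (299,195)–(362,175), which agrees with the top view. I get case yaw ≈ -0.18, origin ≈ (579,-28) and tongue grip point ≈ (474,-56,82). Next: a move helper, then the approach.

```bash
cat >> h.py <<'E'
def delta(t,yaw=None):
    """world target -> total shift in tool fractions (at the current yaw, or after the turn to yaw), spin fraction"""
    o=monitor.get_obs(); y=o['tcp_rot'][2]; w=np.asarray(t,float)-o['tool_pos']; yy=y if yaw is None else yaw
    c,s=np.cos(yy),np.sin(yy); sp=(y-yy)/(np.pi/2)
    print('at',o['tool_pos'].round(1),'yaw',round(y,3),'t',round(o['time'],2),'shift',np.round([(c*w[0]+s*w[1])/200,(s*w[0]-c*w[1])/200,-w[2]/200],4),'spin',round(sp,4))
CY=-0.18; CO=np.array([578.9,-27.8])
def c2w(x,y,z):
    c,s=np.cos(CY),np.sin(CY); return np.array([CO[0]+c*x-s*y,CO[1]+s*x+c*y,z])
E
python3 -c "
from h import *
delta((473.5,-55.5,190),CY);print(c2w(-98,-47.5,76))"
```

```text
at [ 127.3 -509.2  226.5] yaw 0.245 t 0.3 shift [ 1.2971 -2.542   0.1825] spin 0.2704
[473.97941337 -56.98767721  76.        ]
```

Call:
servo_tool(
  linear=[
    [0,0,0],
    [0,0,0],
    [0,0,0],
    [0.1,-0.195,0],
    [0.1,-0.195,0],
    [0.1,-0.195,0],
    [0.1,-0.195,0],
    [0.1,-0.195,0],
  ],
  spin=[0.09,0.09,0.09,0,0,0,0,0],
  hand=0,
)

```text
time: 1.3
tool_pos: [261.1, -334.1, 226.8]
tcp_rot: [3.141, -0.0, -0.18]
contact_force: [0.7, -0.2, 0.6]
grip_width: 45.8
finger_force: 0.0
```

Call:
servo_tool(
  linear=[
    [0.1,-0.195,0],
    [0.1,-0.195,0],
    [0.1,-0.195,0],
    [0.1,-0.195,0],
    [0.1,-0.195,0.04],
    [0.1,-0.195,0.06],
    [0.1,-0.195,0.08],
    [0,0,0],
  ],
  spin=[0,0,0,0,0,0,0,0],
)

```text
time: 2.3
tool_pos: [447.3, -89.4, 189.6]
tcp_rot: [-3.141, 0.002, -0.175]
contact_force: [0.3, -0.4, 0.2]
grip_width: 45.5
finger_force: 0.0
```

```bash
python3 -c "
from h import *
delta((473.5,-55.5,150),CY)
w=cap('wrist','w1.png');s=cap('scene')
print(np.linalg.inv(w['world_to_cam']).round(2))
cv2.imwrite('pics/s1.png',np.hstack([cv2.resize(w['frame'],(400,250)),s['frame'][0:250,230:630]]))
blobs(w,'tongue',(8,200,120),(20,255,255),100)
print('grip',monitor.get_obs()['grip_width'])"
```

```text
at [447.3 -89.4 189.6] yaw -0.175 t 2.3 shift [ 0.0985 -0.1904  0.198 ] spin 0.003
[[-1.8000e-01 -9.5000e-01 -2.5000e-01  5.1479e+02]
 [-9.8000e-01  1.7000e-01  5.0000e-02 -1.0038e+02]
 [-0.0000e+00  2.6000e-01 -9.7000e-01  3.4908e+02]
 [ 0.0000e+00  0.0000e+00  0.0000e+00  1.0000e+00]]
tongue 751.0 [278.  169.5] [[269.0, 148.0], [287.0, 148.0], [287.0, 191.0], [269.0, 191.0]]
grip 45.844993280430266
```

View pics/s1.png

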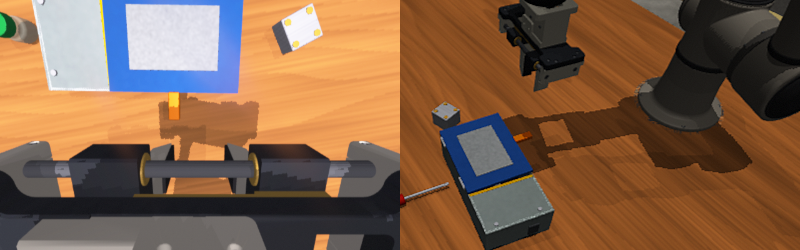

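The wrist view shows the tongue at full-scale pixels (278,148–191). In the scene view the gripper body is wide along the closing direction.

```bash
python3 -c "
from h import *
w=cap('wrist');a=cap('top')
for t in((278,191),(278,148)): print(onz(w,*t,86))
print(tri(w,(278,191),a,(383.6,296.7)),tri(w,(278,148),a,(386.3,276.3)))
yl=cv2.inRange(cv2.cvtColor(w['frame'],cv2.COLOR_BGR2HSV),(22,120,80),(35,255,255));blobs(w,'yel',(22,120,80),(35,255,255),50)
delta((474,-56,63),CY)"
```

```text
[461.91857665 -55.59154894  86.        ]
[499.91744317 -63.84075068  86.        ]
(array([462.40648636, -54.81608058,  84.76370981]), np.float64(1.8356573563654275)) (array([500.26878255, -62.36166182,  78.41039711]), np.float64(1.6816566850409616))
yel 279.0 [275.  160.5] [[268.0, 149.0], [282.0, 149.0], [282.0, 172.0], [268.0, 172.0]]
yel 55.5 [470.  70.] [[466.0, 66.0], [474.0, 66.0], [474.0, 74.0], [466.0, 74.0]]
yel 63.0 [503.5  51.5] [[499.0, 47.0], [508.0, 47.0], [508.0, 56.0], [499.0, 56.0]]
yel 64.0 [456.5  35.5] [[452.0, 31.0], [461.0, 31.0], [461.0, 40.0], [452.0, 40.0]]
yel 69.5 [491.3  15.8] [[484.5, 16.5], [492.0, 9.0], [498.0, 15.0], [490.5, 22.5]]
yel 161.5 [163.7  57.4] [[155.89999389648438, 0.0], [159.39999389648438, -0.4000000059604645], [171.60000610351562, 114.69999694824219], [168.0, 115.0999984741211]]
at [446.7 -92.5 191.1] yaw -0.18 t 2.5 shift [ 0.1019 -0.2038  0.6405] spin -0.0001
```

Call:
servo_tool(
  linear=[
    [0.05,-0.1,0.1],
    [0.05,-0.1,0.15],
    [0,0,0.2],
    [0,0,0.2],
    [0,0,0],
    [0,0,0],
    [0,0,0],
    [0,0,0],
  ],
  spin=[0,0,0,0,0,0,0,0],
)

```text
time: 3.5
tool_pos: [474.4, -56.2, 61.9]
tcp_rot: [3.141, -0.002, -0.18]
contact_force: [0.1, 0.2, 0.6]
grip_width: 45.8
finger_force: 0.0
```

Call:
servo_tool(
  linear=[
    [0,0,0],
    [0,0,0],
    [0,0,0],
    [0,0,0],
    [0,0,0],
    [0,0,0],
    [0,0,0],
    [0,0,0],
  ],
  spin=[0,0,0,0,0,0,0,0],
  hand=-1,
)

```text
time: 4.5
tool_pos: [473.4, -57.3, 60.7]
tcp_rot: [3.14, 0.0, -0.179]
contact_force: [-2.4, -8.6, 0.5]
grip_width: 15.5
finger_force: 30.0
```

```bash
python3 -c "
from h import *
delta(c2w(-98,-47.5,60),CY)
w=cap('wrist');s=cap('scene');print(monitor.get_obs()['contact_force'])
cv2.imwrite('pics/s2.png',np.hstack([cv2.resize(w['frame'],(400,250)),s['frame'][0:250,230:630]]))
g=c2w(70,-47.5,72)
for i,th in enumerate(np.linspace(.02,1.75,17)): print(i,np.round(th,2),(168*np.array([-np.cos(th),np.sin(th)])+4*np.array([np.sin(th),np.cos(th)])).round(1), end=' ')
"
```

```text
at [473.4 -57.3  60.7] yaw -0.179 t 4.5 shift [ 0.0024 -0.002   0.0033] spin 0.0005
[-1.86921753 -7.9555269   1.21413113]
0 0.02 [-167.9    7.4] 1 0.13 [-166.1   25.4] 2 0.24 [-162.4   43.2] 3 0.34 [-156.8   60.5] 4 0.45 [-149.3   77. ] 5 0.56 [-140.2   92.7] 6 0.67 [-129.3  107.3] 7 0.78 [-117.   120.6] 8 0.88 [-103.3  132.6] 9 0.99 [-88.4 142.9] 10 1.1 [-72.4 151.6] 11 1.21 [-55.7 158.6] 12 1.32 [-38.2 163.6] 13 1.43 [-20.3 166.8] 14 1.53 [ -2.2 168. ] 15 1.64 [ 15.9 167.3] 16 1.75 [ 33.9 164.6]
```

View pics/s2.png

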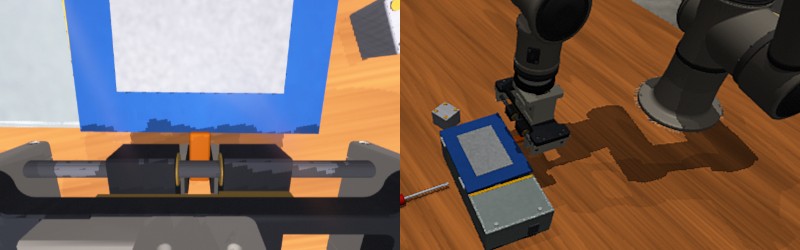

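The wrist view shows the tongue pinched between the pads (opening 15.5 mm). Now I swing the lid open along the arc.

Call:
servo_tool(
  linear=[
    [0.009,0,-0.09],
    [0.0185,0,-0.089],
    [0.028,0,-0.0865],
    [0.0375,0,-0.0825],
    [0.0455,0,-0.0785],
    [0.0545,0,-0.073],
    [0.0615,0,-0.0665],
    [0.0685,0,-0.06],
  ],
  spin=[0,0,0,0,0,0,0,0],
)

```text
time: 5.6
tool_pos: [537.1, -69.5, 185.1]
tcp_rot: [3.138, 0.001, -0.18]
contact_force: [3.2, -8.7, -11.2]
grip_width: 15.8
finger_force: 30.0
```

```bash
python3 -c "
from h import *
o=monitor.get_obs();print(o['contact_force'],o['grip_width'],o['finger_force'])
for th in(.88,): 
  delta(c2w(70-103.3,-47.5,72+132.6-19),CY)"
```

```text
[  3.20581347  -8.70364567 -11.227467  ] 15.768355278567965 29.990747272968292
at [537.1 -69.5 185.1] yaw -0.18 t 5.6 shift [ 0.0017 -0.0052 -0.0024] spin 0.0
```

Call:
servo_tool(
  linear=[
    [0.0745,0,-0.0515],
    [0.08,0,-0.0435],
    [0.0835,0,-0.035],
    [0.0875,0,-0.025],
    [0.0895,0,-0.016],
    [0.0905,0,-0.006],
    [0.0905,0,0.0035],
    [0.06,0,0.01],
  ],
  spin=[0,0,0,0,0,0,0,0],
)

```text
time: 6.6
tool_pos: [665.5, -94.2, 217.7]
tcp_rot: [3.137, 0.003, -0.182]
contact_force: [-4.5, -10.7, 0.8]
grip_width: 15.8
finger_force: 30.0
```

Call:
servo_tool(
  linear=[
    [0.02,0,0.003],
    [0.02,0,0.003],
    [0.02,0,0.004],
    [0,0,0],
    [0,0,0],
    [0,0,0],
    [0,0,0],
    [0,0,0],
  ],
  spin=[0,0,0,0,0,0,0,0],
)

```text
time: 7.6
tool_pos: [671.5, -95.3, 216.4]
tcp_rot: [3.136, 0.016, -0.182]
contact_force: [-27.7, -7.7, 11.0]
grip_width: 15.8
finger_force: 30.0
```

```bash
python3 -c "
from h import *
o=monitor.get_obs();print(o['contact_force'],o['grip_width'])
delta(c2w(70+33.9,-47.5,72+164.6-19),CY)"
```

```text
[-27.72436307  -7.69877043  11.00790569] 15.831877473746259
at [671.5 -95.3 216.4] yaw -0.182 t 7.6 shift [ 0.0035 -0.0116 -0.0058] spin -0.0012
```

Call:
servo_tool(
  linear=[
    [0,0,0],
    [0,0,0],
    [-0.02,0,0],
    [0,0,-0.1],
    [0,0,-0.2],
    [0,0,-0.2],
    [-0.15,0,-0.1],
    [-0.2,0,0],
  ],
  spin=[0,0,0,0,0,0,0,0],
  hand=0,
)

```text
time: 8.6
tool_pos: [605.6, -79.5, 337.9]
tcp_rot: [3.141, -0.004, -0.179]
contact_force: [0.1, -0.1, -0.4]
grip_width: 45.6
finger_force: 0.0
```

Call:
servo_tool(
  linear=[
    [-0.2,0,0],
    [-0.2,0,0],
    [-0.15,0,0],
    [0,0,0],
    [0,0,0],
    [0,0,0],
    [0,0,0],
    [0,0,0],
  ],
  spin=[0,0,0,0,0,0,0,0],
)

```text
time: 9.6
tool_pos: [497.4, -60.2, 336.3]
tcp_rot: [3.142, 0.0, -0.179]
contact_force: [0.5, -0.4, -0.8]
grip_width: 45.8
finger_force: 0.0
```

```bash
python3 -c "
from h import *
delta(c2w(0,-100,250),CY)
w=cap('wrist','w3.png');a=cap('top','a3.png')
cv2.imwrite('pics/s3.png',np.vstack([cv2.resize(w['frame'][:300],(800,375)),a['frame'][180:305,240:506].repeat(2,0).repeat(2,1)[:,:532].copy() if 0 else cv2.resize(a['frame'][190:300,280:480],(800,225),interpolation=2)]))
"
```

```text
at [497.4 -60.2 336.3] yaw -0.179 t 9.6 shift [0.3719 0.2677 0.4314] spin 0.0004
```

View pics/s3.png

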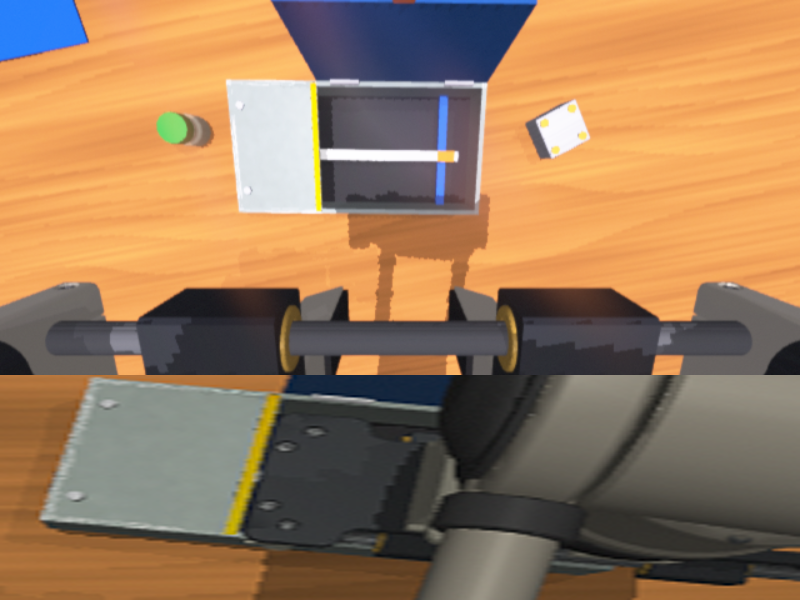

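The wrist view shows the lid open and the bar from about (256,124) to its orange right end at (366,125). It crosses the blue right ledge, with the yellow edge at column ~255. I'll measure now and again from a second position.

```bash
cat > m.py <<'E'
from h import *
import sys
w=cap('wrist'); np.save(sys.argv[1],w,allow_pickle=True)
h=cv2.cvtColor(w['frame'],cv2.COLOR_BGR2HSV)
# aluminium part of bar: bright, unsaturated, right of the yellow edge
x0,x1,y0,y1=map(int,sys.argv[2:6])
roi=h[y0:y1,x0:x1]
for nm,lo,hi in(('bar',(0,0,170),(180,45,255)),('orange',(8,120,120),(24,255,255)),('ledge',(100,90,60),(125,255,255)),('yel',(24,150,120),(35,255,255))):
    m=cv2.inRange(roi,lo,hi)
    n,l,st,ce=cv2.connectedComponentsWithStats(m)
    for k in range(1,n):
        if st[k,4]>40:
            k2=(l==k).astype(np.uint8); r=cv2.minAreaRect(cv2.findNonZero(k2)); print(nm,st[k,4],(ce[k]+[x0,y0]).round(1),(cv2.boxPoints(r)+[x0,y0]).round(1).tolist())
E
python3 m.py v1.npy 235 395 55 175
```

```text
bar 1619 [242.2 119.6] [[235.0, 170.0], [235.0, 64.0], [254.0, 64.0], [254.0, 170.0]]
bar 958 [341.9  83.4] [[246.1, 153.1], [252.6, 56.3], [389.2, 65.4], [382.7, 162.2]]
bar 843 [302.5 123.6] [[254.8, 127.3], [255.0, 118.0], [349.2, 120.0], [349.0, 129.3]]
orange 136 [242.1  59.2] [[235.0, 55.0], [251.0, 55.0], [251.0, 63.0], [235.0, 63.0]]
orange 1428 [359.5 142.9] [[235.0, 59.0], [394.0, 59.0], [394.0, 174.0], [235.0, 174.0]]
orange 107 [356.8 124.6] [[351.0, 120.0], [362.0, 120.0], [362.0, 129.0], [351.0, 129.0]]
ledge 71 [255.4  58.9] [[249.0, 55.0], [256.0, 51.0], [262.2, 61.9], [255.2, 65.9]]
ledge 1003 [338.8  59.2] [[284.0, 64.0], [284.0, 55.0], [394.0, 55.0], [394.0, 64.0]]
ledge 345 [353.6  97.3] [[348.9, 119.0], [350.4, 75.8], [358.3, 76.0], [356.9, 119.2]]
ledge 254 [351.6 146.4] [[347.1, 162.9], [348.6, 129.7], [356.1, 130.0], [354.7, 163.2]]
yel 420 [252.5 116.9] [[248.2, 67.0], [252.4, 66.9], [256.7, 168.0], [252.5, 168.1]]
```

Call:
servo_tool(
  linear=[
    [0.0,0.1,0],
    [0.0,0.1,0],
    [0.0,0.1,0],
    [0,0.1,0.1],
    [0,0,0.1],
    [0,0,0.1],
    [0,0,0],
    [0,0,0],
  ],
  spin=[0,0,0,0,0,0,0,0],
)

```text
time: 10.75
tool_pos: [483.2, -138.9, 277.5]
tcp_rot: [3.141, -0.001, -0.179]
contact_force: [0.5, -0.1, -0.0]
grip_width: 45.9
finger_force: 0.0
```

```bash
python3 m.py v2.npy 90 395 25 215; python3 -c "
from h import *
delta(c2w(0,-100,250),CY)
w=cap('wrist','w4.png')"
```

```text
bar 10437 [151.4 109.8] [[90.0, 53.0], [330.0, 53.0], [330.0, 177.0], [90.0, 177.0]]
bar 211 [390.  100.8] [[382.0, 85.0], [394.0, 85.0], [394.0, 121.0], [382.0, 121.0]]
bar 1141 [236.3 124.1] [[178.9, 128.4], [179.0, 118.2], [292.1, 119.8], [292.0, 130.0]]
bar 321 [220.8 175.7] [[181.0, 177.5], [181.1, 173.0], [257.1, 174.0], [257.0, 178.5]]
orange 1766 [121.8  40. ] [[90.0, 53.0], [90.0, 25.0], [168.0, 25.0], [168.0, 53.0]]
orange 21161 [288.6 152.7] [[90.0, 25.0], [394.0, 25.0], [394.0, 214.0], [90.0, 214.0]]
ledge 4267 [226.9  38.3] [[138.0, 25.0], [307.0, 25.0], [307.0, 54.0], [138.0, 54.0]]
ledge 417 [298.4  93.7] [[294.0, 69.0], [302.0, 69.0], [302.0, 119.0], [294.0, 119.0]]
ledge 347 [299.  149.9] [[295.0, 131.0], [303.0, 131.0], [303.0, 169.0], [295.0, 169.0]]
yel 567 [173.7 114.9] [[164.8, 57.1], [169.7, 56.6], [182.9, 174.8], [177.9, 175.3]]
yel 105 [300.1 125.2] [[294.0, 129.0], [294.0, 121.0], [307.0, 121.0], [307.0, 129.0]]
at [ 483.3 -139.   277.6] yaw -0.179 t 10.8 shift [ 0.3706 -0.1325  0.1382] spin 0.0005
```

View pics/w4.png

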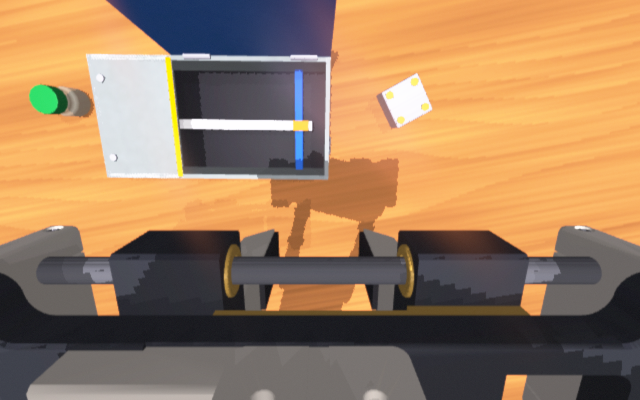

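The second wrist view shows the bar from (180,124) to its right end at (312,126), the ledge at column 298 and the yellow edge at column ~174.

```bash
python3 -c "
from h import *
a=np.load('v1.npy',allow_pickle=True).item();b=np.load('v2.npy',allow_pickle=True).item()
def loc(p):
    c,s=np.cos(CY),np.sin(CY);d=np.asarray(p)[:2]-CO;return np.array([c*d[0]+s*d[1],-s*d[0]+c*d[1]]).round(1)
P={'bnd':((349.8,124.7),(292.6,124.9)),'rightend':((366.5,125),(312,125.7)),'barleft':((255,122.7),(179.5,123.3)),'yelfar':((250.3,67),(167.2,56.9)),'yelnear':((254.6,168),(180.4,175)),'ledgefar':((354.3,76),(298,69)),'ledgenear':((351,163),(299,169))}
Z={'bnd':38,'rightend':38,'barleft':38,'ledgefar':22,'ledgenear':22,'yelfar':72,'yelnear':72}
for k,(p,q) in P.items():
    t,e=tri(a,p,b,q);print(k,t.round(1),round(e,1),'loc',loc(t),'planes',loc(onz(a,*p,Z[k])),loc(onz(b,*q,Z[k])))
for n,q in(('RF',(328.5,57)),('RN',(327.5,177)),('LF',(88,56)),('LN',(107,177.5))): print(n,loc(onz(b,*q,72)))
"
```

```text
bnd [ 555.1 -117.    41.7] 0.6 loc [ -7.5 -92. ] planes [ -7.8 -92.4] [ -7.2 -91.7]
rightend [ 549.9 -141.5   40.3] 0.0 loc [  -8.2 -117.1] planes [  -8.2 -117.5] [  -8.2 -117.1]
barleft [581.8  16.7  63.3] 0.3 loc [-5.1 44.3] planes [-4.9 49.6] [-5.1 55.8]
yelfar [651.9   3.7  75.3] 1.0 loc [66.2 44.1] planes [66.3 44.9] [67.3 45.6]
yelnear [520.6  30.1  72.5] 0.4 loc [-67.7  46.5] planes [-68.   46.6] [-67.6  46.7]
ledgefar [ 622.9 -136.3   22. ] 0.6 loc [ 62.8 -98.9] planes [ 62.5 -98.9] [ 63.1 -98.9]
ledgenear [ 494.8 -112.    19.4] 0.2 loc [-67.7 -97.9] planes [-67.2 -97.6] [-67.4 -98.1]
RF [  67.3 -136.8]
RN [ -70.1 -136.8]
LF [ 68.2 135. ]
LN [-70.7 138.8]
```

Both views agree with the case pose: ledges at y = -98, rim corners within 2 mm, case centre about 1.5 mm nearer in x. The bar lies at local x ≈ -7.5, right end at y ≈ -117, top at z ≈ 40.

If I pinched it there, the 190 mm wide body would strike the open lid. So I'll first push the bar towards the near wall with shut fingers and the tool turned half round, which puts the camera on the near side.

```bash
python3 -c "
from h import *
o=monitor.get_obs();print(o['joint_positions'].round(2))
delta(c2w(18,3,277),CY);delta(c2w(18,3,24),CY)"
```

```text
[-0.43  0.26  1.49 -0.    1.38  1.32]
at [ 483.3 -139.   277.6] yaw -0.179 t 10.85 shift [ 0.4608 -0.6474  0.0031] spin 0.0005
at [ 483.3 -139.   277.6] yaw -0.179 t 10.85 shift [ 0.4608 -0.6474  1.2681] spin 0.0005
```

Call:
servo_tool(
  linear=[
    [0.154,-0.216,0],
    [0.154,-0.216,0],
    [0.154,-0.216,0],
    [0,0,0],
    [0,0,0],
    [0,0,0],
    [0,0,0],
    [0,0,0],
  ],
  spin=[0,0,0,-0.1175,-0.1175,-0.1175,-0.1175,-0.1175],
  hand=-1,
)

```text
time: 11.85
tool_pos: [597.2, -27.7, 277.4]
tcp_rot: [3.14, -0.001, 0.75]
contact_force: [-0.9, 0.4, 1.0]
grip_width: 0.5
finger_force: 0.0
```

Call:
servo_tool(
  linear=[
    [0,0,0],
    [0,0,0],
    [0,0,0],
    [0,0,0],
    [0,0,0],
    [0,0,0],
    [0,0,0],
    [0,0,0],
  ],
  spin=[-0.1175,-0.1175,-0.1175,-0.1175,-0.1175,-0.1175,-0.1175,-0.1175],
)

```text
time: 12.85
tool_pos: [597.2, -27.7, 277.4]
tcp_rot: [3.141, 0.001, 2.226]
contact_force: [-0.5, 0.1, -0.7]
grip_width: 0.3
finger_force: 0.0
```

Call:
servo_tool(
  linear=[
    [0,0,0],
    [0,0,0],
    [0,0,0],
    [0,0,0],
    [0,0,0.1],
    [0,0,0.2],
    [0,0,0.2],
    [0,0,0],
  ],
  spin=[-0.1175,-0.1175,-0.1175,-0.1175,0,0,0,0],
)

```text
time: 13.85
tool_pos: [595.4, -27.5, 174.5]
tcp_rot: [-3.141, -0.006, 2.958]
contact_force: [0.6, 0.4, 0.3]
grip_width: 0.7
finger_force: 0.0
```

```bash
python3 -c "
from h import *
delta(c2w(18,3,24),CY+np.pi)"
```

```text
at [595.4 -27.5 174.5] yaw 2.958 t 13.85 shift [-0.009  -0.0013  0.7523] spin -0.002
```

Call:
servo_tool(
  linear=[
    [-0.009,0,0.2],
    [0,0,0.2],
    [0,0,0.2],
    [0,0,0.1],
    [0,0,0.05],
    [0,0,0],
    [0,0,0],
    [0,0,0],
  ],
  spin=[0,0,0,0,0,0,0,0],
)

```text
time: 14.85
tool_pos: [599.4, -28.3, 27.8]
tcp_rot: [-3.142, 0.002, 2.958]
contact_force: [-0.1, -0.3, 1.2]
grip_width: 0.6
finger_force: 0.0
```

Call:
servo_tool(
  linear=[
    [0.02,0,0],
    [0.025,0,0],
    [0.025,0,0],
    [0.025,0,0],
    [0.025,0,0],
    [0.025,0,0],
    [0.025,0,0],
    [0,0,0],
  ],
  spin=[0,0,0,0,0,0,0,0],
)

```text
time: 15.85
tool_pos: [564.5, -21.8, 26.4]
tcp_rot: [-3.142, -0.001, 2.958]
contact_force: [0.4, 0.8, 0.8]
grip_width: 0.3
finger_force: 0.0
```

Call:
servo_tool(
  linear=[
    [-0.01,0,0],
    [-0.02,0,0],
    [0,0,-0.15],
    [0,0,-0.2],
    [0,0,-0.25],
    [0,0,-0.25],
    [0,0,-0.25],
    [0,0,-0.25],
  ],
  spin=[0,0,0,0,0,0,0,0],
)

```text
time: 16.85
tool_pos: [571.1, -23.0, 298.4]
tcp_rot: [-3.142, 0.0, 2.958]
contact_force: [0.6, -0.4, -0.6]
grip_width: 0.0
finger_force: 0.0
```

```bash
python3 -c "
from h import *
delta(c2w(-31.5,-80,277),CY+np.pi)
w=cap('wrist','w5.png');a=cap('scene','a5.png')
cv2.imwrite('pics/s5.png',np.hstack([cv2.resize(w['frame'],(400,250)),a['frame'][40:290,180:580]]))"
```

```text
at [571.1 -23.  298.4] yaw 2.958 t 16.85 shift [ 0.1148 -0.4164  0.1068] spin -0.0021
```

View pics/s5.png

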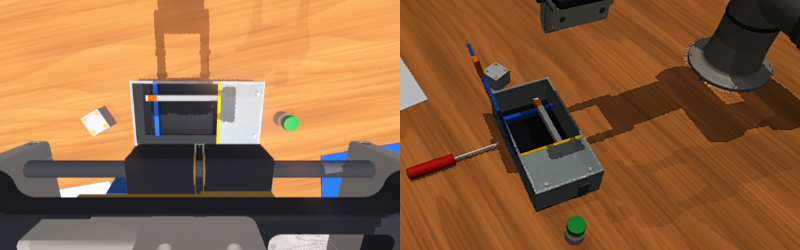

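The wrist view shows the bar moved towards the near wall, from about (233,157) (orange end) to (350,157). The lid stands open. Measuring its new place.

```bash
python3 m.py v3.npy 212 348 132 222; python3 -c "
from h import *
s=cv2.imread('pics/a5.png');b=cap('scene')
h=cv2.cvtColor(s,cv2.COLOR_BGR2HSV)
m=cv2.inRange(h,(6,150,90),(20,255,255));m2=np.zeros_like(m);m2[130:180,300:340]=m[130:180,300:340]
n,l,st,ce=cv2.connectedComponentsWithStats(m2);print('scene or',[(st[k].tolist(),ce[k].round(1)) for k in range(1,n) if st[k,4]>8])"
```

```text
bar 230 [214.5 186.4] [[208.6, 140.3], [212.0, 140.0], [219.0, 221.0], [215.7, 221.3]]
bar 773 [299.2 152.5] [[251.0, 149.0], [347.0, 149.0], [347.0, 156.0], [251.0, 156.0]]
orange 135 [243.3 152.3] [[237.0, 148.0], [250.0, 148.0], [250.0, 157.0], [237.0, 157.0]]
orange 76 [212.8 207.7] [[212.0, 186.0], [215.0, 186.0], [215.0, 221.0], [212.0, 221.0]]
ledge 155 [248.7 139. ] [[243.0, 132.0], [253.2, 131.2], [254.4, 146.0], [244.2, 146.8]]
ledge 563 [251.4 185.6] [[244.8, 158.1], [254.8, 157.5], [257.9, 213.8], [247.9, 214.4]]
scene or [([337, 130, 3, 5, 11], array([338.3, 131.5])), ([314, 139, 8, 7, 33], array([317.7, 142.1]))]
```

```bash
python3 -c "
from h import *
w=np.load('v3.npy',allow_pickle=True).item();b=cap('scene')
def loc(p):
    c,s=np.cos(CY),np.sin(CY);d=np.asarray(p)[:2]-CO;return np.array([c*d[0]+s*d[1],-s*d[0]+c*d[1]]).round(1)
t,e=tri(w,(241.5,152.4),b,(317.7,142.1));print('or',t,e,loc(t))
for q in((234,152.4),(250.5,152.4),(347,152.5)): print(loc(onz(w,*q,38)))
for q in((249.7,158),(252.9,214)): print('ledge',loc(onz(w,*q,22)))
o=monitor.get_obs();print(o['joint_positions'].round(2))
delta(c2w(-33,-80,277),CY+np.pi/2)"
```

```text
or [ 526.67075013 -126.09071101   32.01133287] 1.784443491713595 [ -33.8 -106.1]
[ -33.7 -115.7]
[-33.6 -92.3]
[-33.   44.9]
ledge [-23.8 -97.7]
ledge [ 63.2 -98.4]
[-0.17  0.39  1.26 -0.    1.49 -1.56]
at [570.9 -23.  295.9] yaw 2.958 t 17.1 shift [-0.4166 -0.1213  0.0943] spin 0.9979
```

Call:
servo_tool(
  linear=[
    [0.062,-0.203,0],
    [0.062,-0.203,0],
    [0,0,0],
    [0,0,0],
    [0,0,0],
    [0,0,0],
    [0,0,0],
    [0,0,0],
  ],
  spin=[0,0,0.111,0.111,0.111,0.111,0.111,0.111],
  hand=-0.56,
)

```text
time: 18.1
tool_pos: [531.3, -98.2, 294.6]
tcp_rot: [-3.138, -0.002, 1.906]
contact_force: [0.4, -0.1, 0.1]
grip_width: 20.5
finger_force: 0.0
```

Call:
servo_tool(
  linear=[
    [0,0,0],
    [0,0,0],
    [0,0,0],
    [0,0,0.2],
    [0,0,0.2],
    [0,0,0.2],
    [0,0,0],
    [0,0,0],
  ],
  spin=[0.111,0.111,0.11,0,0,0,0,0],
)

```text
time: 19.1
tool_pos: [532.4, -98.5, 177.3]
tcp_rot: [3.141, 0.0, 1.391]
contact_force: [0.6, -0.4, 1.4]
grip_width: 20.2
finger_force: 0.0
```

```bash
python3 -c "
from h import *
delta(c2w(-33.5,-78,20),CY+np.pi/2);print(monitor.get_obs()['grip_width'])
w=cap('wrist','w6.png')"
```

```text
at [532.4 -98.5 177.3] yaw 1.391 t 19.1 shift [-5.000e-04 -2.000e-03  7.863e-01] spin -0.0001
20.20677741145678
```

View pics/w6.png

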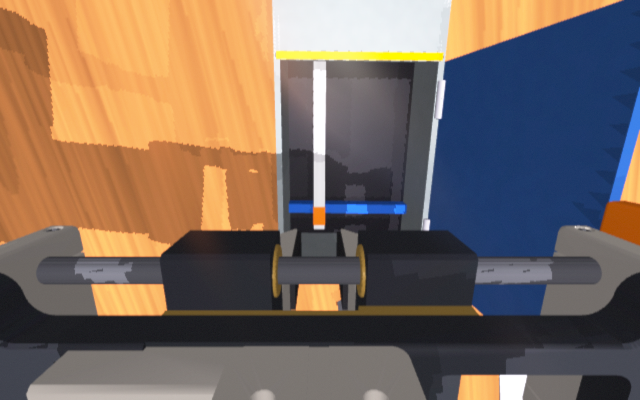

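The wrist view shows the bar at column 319, centred between the fingers (columns 291–349), parallel to the tool and clear of the lid. Descending to grasp.

Call:
servo_tool(
  linear=[
    [0,0,0.15],
    [0,0,0.15],
    [0,0,0.15],
    [0,0,0.12],
    [0,0,0.08],
    [0,0,0.05],
    [0,0,0],
    [0,0,0],
  ],
  spin=[0,0,0,0,0,0,0,0],
)

```text
time: 20.15
tool_pos: [532.6, -98.6, 37.4]
tcp_rot: [3.14, 0.0, 1.391]
contact_force: [0.4, 0.6, 0.5]
grip_width: 20.5
finger_force: 0.0
```

No contact force. Lowering the last 17 mm, then closing.

Call:
servo_tool(
  linear=[
    [0,0,0.03],
    [0,0,0.03],
    [0,0,0.025],
    [0,0,0],
    [0,0,0],
    [0,0,0],
    [0,0,0],
    [0,0,0],
  ],
  spin=[0,0,0,0,0,0,0,0],
)

```text
time: 21.15
tool_pos: [532.0, -98.4, 19.7]
tcp_rot: [3.141, 0.0, 1.391]
contact_force: [0.5, 0.2, -0.7]
grip_width: 20.1
finger_force: 0.0
```

Call:
servo_tool(
  linear=[
    [0,0,0],
    [0,0,0],
    [0,0,0],
    [0,0,0],
    [0,0,0],
    [0,0,0],
    [0,0,0],
    [0,0,0],
  ],
  spin=[0,0,0,0,0,0,0,0],
  hand=-1,
)

```text
time: 22.15
tool_pos: [532.0, -98.4, 19.6]
tcp_rot: [3.141, 0.0, 1.391]
contact_force: [1.1, 0.1, 1.4]
grip_width: 11.7
finger_force: 30.0
```

Call:
servo_tool(
  linear=[
    [0,0,-0.03],
    [0,0,-0.03],
    [0,0,-0.03],
    [0,0,-0.03],
    [0,0,-0.02],
    [0,0,-0.02],
    [0,0,-0.02],
    [0,0,-0.02],
  ],
  spin=[0,0,0,0,0,0,0,0],
)

```text
time: 23.15
tool_pos: [531.9, -98.4, 59.7]
tcp_rot: [-3.141, 0.0, 1.391]
contact_force: [0.9, 0.7, -2.5]
grip_width: 11.9
finger_force: 30.0
```

Call:
servo_tool(
  linear=[
    [0,0,-0.02],
    [0,0,-0.02],
    [0,0,-0.02],
    [0,0,-0.02],
    [0,0,-0.02],
    [0,0,-0.02],
    [0,0,0],
    [0,0,0],
  ],
  spin=[0,0,0,0,0,0,0,0],
)

```text
time: 24.15
tool_pos: [532.0, -98.4, 83.7]
tcp_rot: [3.141, 0.0, 1.391]
contact_force: [0.4, -0.1, -1.5]
grip_width: 11.9
finger_force: 30.0
```

```bash
python3 -c "
from h import *
o=monitor.get_obs();print(o['contact_force'],o['moment'],o['grip_width'])
w=cap('wrist','w7.png');a=cap('scene','a7.png')
cv2.imwrite('pics/s7.png',np.hstack([cv2.resize(w['frame'],(400,400)),cv2.resize(a['frame'][90:290,240:440],(400,400),interpolation=2)]))"
```

```text
[ 0.37806447 -0.08425872 -1.50977067] [-0.17360256 -0.02884158 -0.04108059] 11.855822348539736
```

View pics/s7.png

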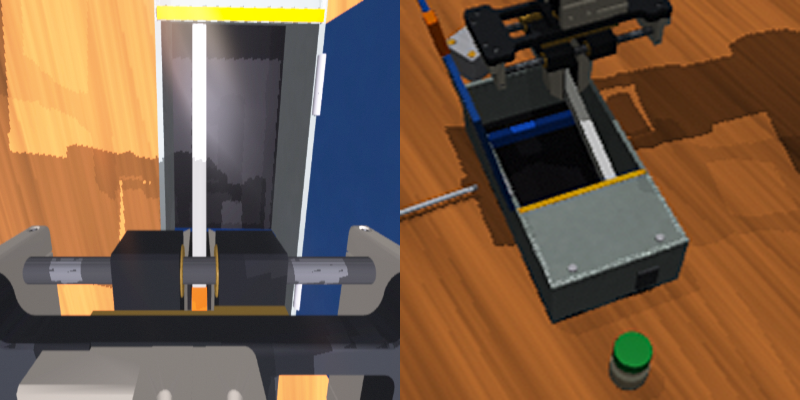

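The wrist and scene views show the bar slanting: its right end is up in the gripper above the rim and its left end still under the deck. The forces are tiny, so I draw it out along its axis.

Call:
servo_tool(
  linear=[
    [-0.03,0,-0.01],
    [-0.03,0,-0.01],
    [-0.03,0,-0.01],
    [-0.03,0,-0.01],
    [-0.03,0,-0.01],
    [-0.03,0,-0.01],
    [-0.03,0,-0.01],
    [-0.03,0,-0.01],
  ],
  spin=[0,0,0,0,0,0,0,0],
)

```text
time: 25.25
tool_pos: [523.3, -146.0, 99.8]
tcp_rot: [3.141, 0.0, 1.391]
contact_force: [0.3, 0.1, -2.9]
grip_width: 11.8
finger_force: 30.0
```

Call:
servo_tool(
  linear=[
    [-0.03,0,-0.01],
    [-0.03,0,-0.01],
    [-0.03,0,-0.01],
    [-0.03,0,-0.01],
    [-0.03,0,-0.01],
    [-0.03,0,-0.01],
    [-0.03,0,-0.01],
    [-0.03,0,-0.01],
  ],
  spin=[0,0,0,0,0,0,0,0],
)

```text
time: 26.25
tool_pos: [514.7, -193.2, 115.8]
tcp_rot: [3.141, 0.0, 1.391]
contact_force: [0.9, 0.5, -1.7]
grip_width: 11.6
finger_force: 30.0
```

```bash
python3 -c "
from h import *
o=monitor.get_obs();print(o['contact_force'],o['moment'],o['grip_width'])
w=cap('wrist','w8.png');a=cap('scene','a8.png')
cv2.imwrite('pics/s8.png',np.hstack([cv2.resize(w['frame'],(400,400)),cv2.resize(a['frame'][70:270,240:440],(400,400),interpolation=2)]))"
```

```text
[ 0.87538152  0.47389811 -1.71958966] [-0.15698893 -0.10565892  0.00999521] 11.61547268525391
```

View pics/s8.png

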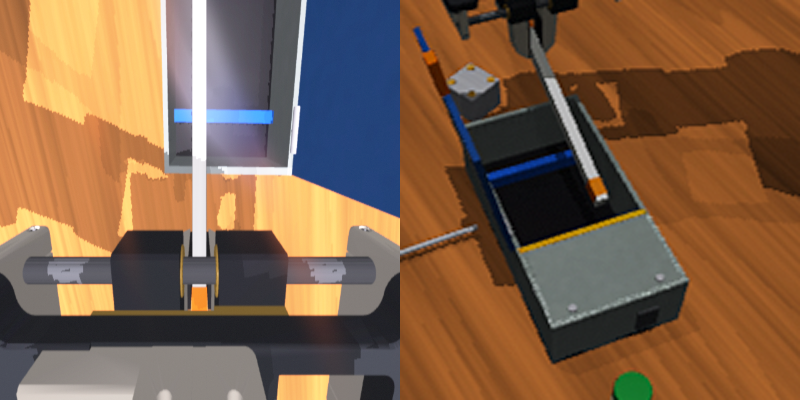

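The scene view shows the orange left end clear of the deck edge at crop pixel (598,190). Now I lift straight up.

Call:
servo_tool(
  linear=[
    [-0.02,0,-0.03],
    [-0.02,0,-0.05],
    [0,0,-0.08],
    [0,0,-0.1],
    [0,0,-0.1],
    [0,0,-0.1],
    [0,0,-0.08],
    [0,0,-0.06],
  ],
  spin=[0,0,0,0,0,0,0,0],
)

```text
time: 27.35
tool_pos: [513.5, -200.8, 237.1]
tcp_rot: [3.14, 0.001, 1.391]
contact_force: [-0.4, -0.1, -1.6]
grip_width: 12.1
finger_force: 30.0
```

Call:
servo_tool(
  linear=[
    [0,0,-0.06],
    [0,0,-0.06],
    [0,0,-0.05],
    [0,0,-0.04],
    [0,0,-0.02],
    [0,0,0],
    [0,0,0],
    [0,0,0],
  ],
  spin=[0,0,0,0,0,0,0,0],
)

```text
time: 28.35
tool_pos: [513.2, -200.6, 281.3]
tcp_rot: [-3.141, -0.0, 1.391]
contact_force: [-0.4, 0.3, -1.1]
grip_width: 12.1
finger_force: 30.0
```

Call:
servo_tool(
  linear=[
    [0,0,0],
    [0,0,0],
    [0,0,0],
    [0,0,0],
    [0,0,0],
    [0,0,0],
    [0,0,0],
    [0,0,0],
  ],
  spin=[0,0,0,0,0,0,0,0],
)

```text
time: 29.35
tool_pos: [513.3, -200.7, 281.6]
tcp_rot: [3.142, 0.0, 1.391]
contact_force: [-0.8, -0.6, -0.9]
grip_width: 11.7
finger_force: 30.0
```

```bash
python3 -c "
from h import *
o=monitor.get_obs();print(o['tool_pos'],o['contact_force'],o['grip_width'],o['finger_force'])
for n in('top','scene','wrist'):
    a=cap(n,n+'9.png'); print(n)
    h=cv2.cvtColor(a['frame'],cv2.COLOR_BGR2HSV);m=cv2.inRange(h,np.array((5,170,120)),np.array((20,255,255)))
    k,l,st,ce=cv2.connectedComponentsWithStats(m);print([(st[i].tolist(),ce[i].round(1).tolist()) for i in range(1,k) if 15<st[i,4]<400])
    p=proj(a,o['tool_pos']);print('tcp px',p)
t=cv2.imread('pics/top9.png')[150:350,250:550];s=cv2.imread('pics/scene9.png')[0:250,200:500]
cv2.imwrite('pics/s9.png',np.hstack([cv2.resize(t,(400,266)),cv2.resize(s[:200],(400,266))]))"
```

```text
[ 513.29792943 -200.66862572  281.62110689] [-0.79147547 -0.5890041  -0.92360392] 11.683441553913667 29.999913275241852
top
[([533, 76, 17, 2, 18], [540.8, 76.1]), ([366, 79, 28, 4, 40], [379.4, 79.6]), ([405, 78, 49, 7, 73], [431.0, 78.9]), ([153, 83, 23, 3, 31], [163.0, 83.3]), ([208, 82, 26, 2, 28], [219.8, 82.1]), ([90, 84, 26, 3, 33], [102.4, 84.4]), ([432, 103, 14, 2, 17], [438.8, 103.7]), ([223, 122, 3, 26, 39], [223.4, 133.6]), ([522, 123, 50, 21, 196], [546.2, 133.2]), ([400, 137, 4, 23, 29], [401.2, 147.5]), ([405, 138, 21, 3, 25], [414.8, 138.9]), ([483, 146, 18, 28, 67], [488.2, 163.3]), ([410, 157, 11, 8, 63], [415.0, 160.1]), ([356, 160, 36, 7, 65], [373.8, 162.8]), ([396, 163, 12, 6, 23], [400.3, 166.1]), ([416, 169, 51, 14, 74], [443.2, 174.3]), ([534, 170, 14, 3, 26], [541.6, 171.0]), ([297, 187, 55, 29, 144], [321.9, 194.8]), ([37, 192, 8, 5, 19], [40.8, 193.4]), ([76, 194, 18, 3, 20], [84.5, 195.0]), ([55, 211, 8, 7, 16], [57.5, 213.1]), ([442, 210, 5, 12, 16], [443.3, 214.8]), ([292, 217, 5, 20, 26], [294.2, 226.8]), ([439, 224, 6, 18, 28], [440.9, 234.2]), ([468,
[... 3519 characters left out ...]
 6, 21], [224.5, 222.6]), ([6, 227, 8, 13, 39], [9.6, 233.2]), ([19, 226, 11, 7, 20], [24.0, 229.7]), ([99, 228, 8, 12, 23], [102.2, 233.4]), ([87, 231, 8, 17, 38], [90.4, 238.1]), ([0, 232, 6, 10, 21], [2.0, 236.4]), ([120, 236, 5, 9, 17], [122.1, 239.8]), ([180, 240, 5, 8, 17], [182.0, 243.9]), ([117, 243, 9, 12, 24], [120.3, 248.0]), ([106, 246, 7, 9, 19], [109.4, 249.1]), ([533, 252, 7, 5, 30], [536.3, 254.1]), ([505, 284, 20, 32, 197], [514.6, 299.5]), ([127, 286, 10, 8, 24], [132.2, 288.8]), ([105, 289, 14, 17, 67], [111.8, 296.0]), ([117, 303, 9, 11, 33], [121.2, 308.2]), ([502, 382, 5, 7, 16], [503.9, 384.9]), ([476, 393, 5, 7, 18], [477.9, 396.0])]
tcp px [319.09541527 247.22166294]
```

View pics/s9.png

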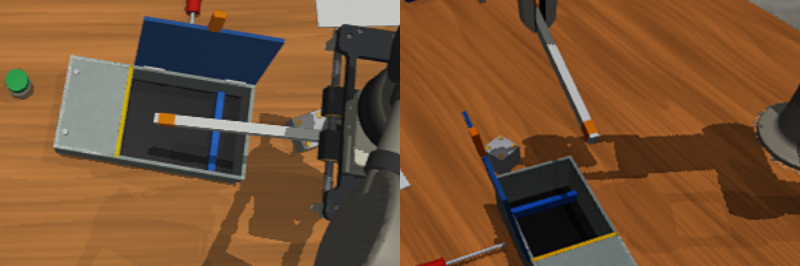

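The top view shows the orange left end near (373,239) above the case, with the lid open and the insert, jar and driver in place. The scene view shows that end at about (341,95). I'll check its height.

```bash
python3 -c "
from h import *
a=cap('top');b=cap('scene')
print(tri(a,(374,239),b,(341.5,95)),tri(a,(367.5,238),b,(347,101)))
print('vial',tri(a,(262.7,210.5),b,(356,264.5)))
blobs(a,'green',(50,100,40),(80,255,255),30);blobs(a,'lid',(100,90,40),(125,255,255),300)
o=monitor.get_obs();print(o['dq'].round(4),o['time'])"
```

```text
(array([545.84955372, -23.37620019, 245.11960118]), np.float64(2.222670487404469)) (array([546.11326322, -11.440933  , 242.25771707]), np.float64(3.5023681254985926))
vial (array([639.22147021, 175.09756997,  48.32854938]), np.float64(0.28422347408633575))
green 217.5 [262.8 210.3] [[251.0, 210.0], [262.5, 198.5], [274.5, 210.5], [263.0, 222.0]]
lid 3527.5 [406.6 188.6] [[350.79998779296875, 198.3000030517578], [356.8999938964844, 161.3000030517578], [462.5, 178.89999389648438], [456.3999938964844, 215.89999389648438]]
lid 9071.5 [152.5 129. ] [[81.69999694824219, 96.30000305175781], [222.0, 93.69999694824219], [223.3000030517578, 161.6999969482422], [83.0, 164.3000030517578]]
[ 0.0022  0.0001 -0.     -0.0006 -0.      0.0004] 29.6
```

```bash
python3 -c "
from h import *
print(workorder.close_job())"
```

```text
the job is handed in; nothing more can be done
None
```

I opened the lid onto its stop, drew the bar out slantwise and handed the job in with the bar held still, its lower end at about z = 240 mm. The lid was still open and the things around the case looked undisturbed; the hand-in returned no verdict.

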